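Lay out parts between datum balls

TASK

Lay the parts out on the granite for the probing run. The flange goes midway between the red and the white datum ball, hub still up; the bearing midway between the white and the black ball; the larger setting ring midway between the black and the red ball; and the smaller setting ring flat and centred on top of the larger one. Keep off the datum balls, and leave the loupe, the tape roll and the bracket where they stand.

Things in the scene. Friction and masses are not known exactly. Their poses are not given: they have to be found in the camera images.
- red_ball_c (a point): ruby-red datum ball, 26 mm across, on a short stem and a round 42 mm blue-anodised foot bolted to the granite; the top of the ball is 49 mm up. The three ball centres form a triangle with 180 mm sides; which ball stands at which corner varies. The point is the ball's centre, 36 mm above the surface
- white_ball_c (a point): white datum ball, 26 mm across, on a short stem and a round 42 mm blue-anodised foot bolted to the granite; the top of the ball is 49 mm up. The three ball centres form a triangle with 180 mm sides; which ball stands at which corner varies. The point is the ball's centre, 36 mm above the surface
- black_ball_c (a point): black datum ball, 26 mm across, on a short stem and a round 42 mm blue-anodised foot bolted to the granite; the top of the ball is 49 mm up. The three ball centres form a triangle with 180 mm sides; which ball stands at which corner varies. The point is the ball's centre, 36 mm above the surface
- flange_c (a point): turned steel flange lying hub up: a 57 mm disc, 11 mm thick, with a central hub 31 mm across that rises to 24 mm above the underside (grasp the hub); 0.11 kg. The point is on its axis half-way up, 12 mm above the underside; its z axis is the upright axis
- bearing_c (a point): sealed ball bearing lying flat, 35 mm across, 11 mm high, steel with a dark seal; 35 g. The point is its centre, 5.5 mm above the underside; z is its axis
- large_ring_c (a point): the larger plain steel setting ring lying flat, 52 mm outside, 18 mm high (grasp it across the outside); 0.2 kg. The point is its centre, 9 mm above the underside; z is its axis
- small_ring_c (a point): the smaller plain steel setting ring lying flat, 39 mm outside, 14 mm high; wider than the larger ring's bore, so it rests on the larger ring's top face; 0.11 kg. The point is its centre, 7 mm above the underside; z is its axis
- loupe_c (a point): black eye loupe, 34 mm across, 30 mm high, not to be disturbed. The point is its centre, 15 mm up
- tape_roll_c (a point): roll of yellow marking tape lying flat, 69 mm across, 18 mm high, not to be disturbed. The point is its centre, 9 mm up
- bracket_c (a point): milled aluminium L-shaped bracket, 51 x 67 mm, 42 mm high, not to be disturbed. The point is 21 mm up over the middle of its foot
There are look-alikes about, which are no part of the job. Leave any brown or purple look-alike of the part that bears large_ring_c alone. What is shaped like the part that bears small_ring_c but turquoise is not meant.

How it is judged (in metres and radians):
At the end, for the whole second after the job is handed in: Flange (hub up), bearing and larger ring lie flat on the granite, each centre within 12 mm of the midpoint of its two balls (red-white, white-black, black-red); the smaller ring lies flat on the larger, centres within 8 mm; all at rest (horizontal distance between each of flange_c, large_ring_c and red_ball_c below 0.103 m and horizontal distance between each of flange_c, bearing_c and white_ball_c below 0.103 m and horizontal distance between flange_c and black_ball_c between 0.143 and 0.169 m and height (world z) of flange_c between 0.009 and 0.015 m and angle between each of flange_c, bearing_c, large_ring_c, small_ring_c's own z axis and vertical below 0.1 rad and linear speed of each of flange, bearing, large_ring, small_ring below 0.01 m/s and horizontal distance between each of bearing_c, large_ring_c and black_ball_c below 0.103 m and horizontal distance between bearing_c and red_ball_c between 0.143 and 0.169 m and height (world z) of bearing_c between 0.0025 and 0.0085 m and horizontal distance between large_ring_c and white_ball_c between 0.143 and 0.169 m and height (world z) of large_ring_c between 0.006 and 0.012 m and horizontal distance between small_ring_c and large_ring_c below 0.008 m and height (world z) of small_ring_c between 0.022 and 0.028 m); the robot touches nothing.
It fails at once if the loupe is moved more than 15 mm (distance of loupe_c from where it was at the start of the episode above 0.015 m).
It fails at once if the tape roll is moved more than 15 mm (distance of tape_roll_c from where it was at the start of the episode above 0.015 m).
It fails at once if the bracket is moved more than 15 mm (distance of bracket_c from where it was at the start of the episode above 0.015 m).
It fails at once if a datum ball is struck or pressed (over 5 N) (contact force between any of red_ball, white_ball, black_ball and anything else above 5 N).
It also fails if it takes over 106 s, if anything falls off the work surface, if the arm or the gripper's body presses on something with over 40 N, if the wrist force passes 120 N, or if a joint passes its speed limit or range.

ROBOT

A 6-joint arm with a two-finger parallel gripper is mounted at the origin on a cart in front of the work surface, level with it; the furniture and walls round the work are solid. World frame = base frame: x ahead of the robot, y to its left, z up, the work surface at z = 0. Lengths are in mm, angles in rad, forces in N, time in s.
With the tool pointing down it reaches from about 375 to 975 mm from the base axis. Payload 3.8 kg.
Tool frame: the origin (TCP) lies midway between the tips of the shut fingers; the grasp point (between the pads) lies 19 mm behind it; z points along the fingers, y is the direction in which the jaws open and shut (so a half turn about z gives the same grasp; the last joint's range is limited). The gripper opens to 85 mm and grips with 20 to 120 N. Pads are 22 mm wide; open, the fingers measure 114 mm over their backs; the gripper's body (76 mm by 85 mm) begins 54 mm behind the grasp point. The pads swing forward as they close: fully open they stand 13 mm farther back than shut.
Start: joints at [-1.293, 0.264, 1.604, -0, 1.274, -0.037], TCP at [208.992, -641.826, 231.28] pointing down, gripper open.
Joint ranges: [-2.63, 2.63], [-0.94, 2.18], [0.31, 2.57], [-1.31, 4.45], [0, 2.66], [-2.55, 2.55]. Speed limits (rad/s): [2.57, 2.57, 3.14, 3.14, 3.14, 3.14].

INTERFACE

Orientations are given as a unit quaternion [w, x, y, z].
In Python, from plant import sense, snapshot, calibration, job_done gives the robot as it stands.
- The arm moves only by the shell command python3 -m pendant 'ROWS' [FORCE]. ROWS is JSON, one flat list of numbers, 7 for each row, row after row: the shift along the world's x, y, z in cm, then the turn, a rotation vector about the world's x, y, z in degrees, then the closure, from -1 (fully open) to 1 (shut). A call has 1 to 20 rows; each row is the pose to reach, as a shift and turn from the pose commanded when the call began; what a row does not reach only later rows make up. A row lasts 1/12 s, in which the tool goes at most 41.7 mm and 7.16 degrees, less where a joint would pass 70% of its speed; a pose out of reach is approached as far as the arm can. A call with a gripper value outside its range is refused whole. The fingers move at their own pace and stop on an object; FORCE is the grip in N (left out, the last holds). Time passes only in rows, so rows that repeat a pose let the fingers close. It gives the time, the measured TCP pose, the force and the opening at its end, in the units of the state.
- sense(): the state, without advancing time (a new reading comes with each control period).
- snapshot(name): name is "scene" or "top" or "wrist"; returns (picture, depth): 400x640x3 uint8, red, green, blue; 400x640 float32, mm along the optical axis (not along the pixel's ray), 0 where there is no reading.
- calibration(name): a dict with "camera_matrix" (3x3 intrinsics, pixels), "xyz" and "attitude" of the camera in the world; the wrist camera has in their place "hand_eye" (4x4, takes a point from camera to tool coordinates, whose origin is the TCP and whose axes are the flange's). Camera axes: x right, y down, z forward; pixel columns grow to the right and rows downward; lengths in mm; the calibration is good to about 2 mm. A picture is of the moment at which its call begins: read the wrist's pose just before it. calibration takes no time and is no camera call.
- job_done(): hands the job in, once; it reports no verdict.
The state is a dict: "t": time; "joint_positions": joint angles; "qvel": joint speeds; "tau": joint torques, N m; "tool_pos": TCP position; "eef_rot": TCP orientation; "ft_force": force on the tool from outside, world axes, zero at the start; "wrist_torque": the same for the moment, N m; "finger_gap": finger opening in mm.
Only numpy, scipy, OpenCV 4.12 (cv2) and the standard library are available. Lean on these libraries where they do the work, as an engineer would, in place of code of your own. Each camera call takes 0.05 s, during which the arm holds its last target.

## Working session

There is one attempt and no reset: what is moved stays moved. The work goes in short steps, Python scripts to look and compute and a shell command to move; the robot and the scene stay as the last step left them, time stands still between calls to the robot, and variables do not carry over. Pictures are saved under pics/ and viewed, and the job is handed in when it is done.

```bash
mkdir -p pics; ls
python3 - <<'E'
from plant import sense, snapshot, calibration
import cv2
print(sense())
for n in ("scene","top"):
    p,d=snapshot(n); cv2.imwrite(f"pics/{n}0.png",p[:,:,::-1]); 
    import numpy as np; np.save(f"pics/{n}0.npy",d); print(n,calibration(n))
print(calibration("wrist"))
E
```

```text
pics
{'t': 0.0, 'joint_positions': array([-1.29292442e+00,  2.64752964e-01,  1.60540316e+00,  1.72988819e-06,
        1.27369840e+00, -3.68694385e-02]), 'qvel': array([-4.02796691e-06, -1.35169895e-03,  1.35493958e-03,  1.24435533e-03,
       -7.91063569e-04,  7.17893159e-04]), 'tau': array([ 1.77821028e-03, -5.15115309e+01, -3.67314184e+01, -1.75982873e-04,
        1.31454086e-02, -1.17303782e-05]), 'tool_pos': array([ 208.77391619, -641.11837018,  229.94641261]), 'eef_rot': array([-1.12283123e-03,  9.87642178e-01,  1.56721566e-01, -1.35128463e-04]), 'ft_force': array([-0.1059542 , -0.50428046, -0.92916722]), 'wrist_torque': array([0.02508635, 0.02211598, 0.02671766]), 'finger_gap': 85.23917209381347}
scene {'camera_matrix': array([[516.13141229,   0.        , 306.88847916],
       [  0.        , 516.13141229, 201.43180904],
       [  0.        ,   0.        ,   1.        ]]), 'xyz': array([-228.60933562, 1025.46137746, 1321.52496712]), 'attitude': array([ 0.13004184, -0.29496814,  0.87229265, -0.36767982])}
top {'camera_matrix': array([[452.57298201,   0.        , 315.10810277],
       [  0.        , 452.57298201, 198.37544337],
       [  0.        ,   0.        ,   1.        ]]), 'xyz': array([  -4.45396144,   25.88993615, 1782.88272311]), 'attitude': array([-0.11851432,  0.69991519, -0.69457601,  0.11677868])}
{'camera_matrix': array([[297.86962651,   0.        , 316.83106336],
       [  0.        , 297.86962651, 195.24276557],
       [  0.        ,   0.        ,   1.        ]]), 'hand_eye': array([[ 5.17545552e-04, -9.53594275e-01, -3.01094155e-01,
         7.67907969e+01],
       [ 9.99999745e-01,  6.41445697e-04, -3.12638165e-04,
         3.13128939e-01],
       [ 4.91265515e-04, -3.01093916e-01,  9.53594365e-01,
        -1.41231467e+02],
       [ 0.00000000e+00,  0.00000000e+00,  0.00000000e+00,
         1.00000000e+00]])}
```

View pics/top0.png

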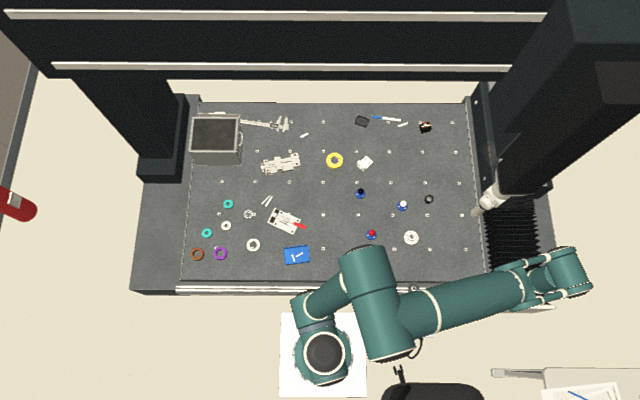

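View pics/scene0.png

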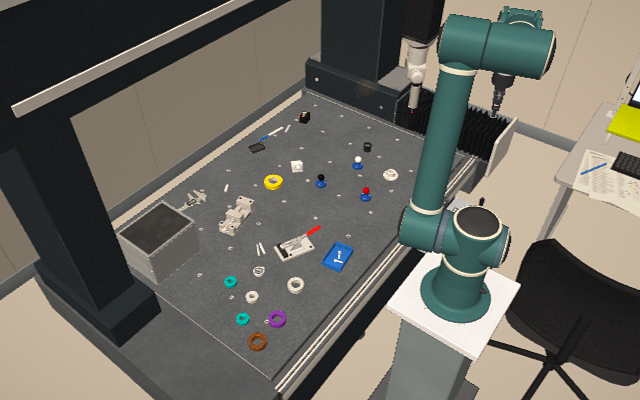

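```bash
cat > h.py <<'E'
from plant import sense, snapshot, calibration
import numpy as np, cv2
from scipy.spatial.transform import Rotation as R
def Rq(q): return R.from_quat(q,scalar_first=True).as_matrix()
def fixed(n):
    c=calibration(n); return c["camera_matrix"],Rq(c["attitude"]),np.array(c["xyz"])
def wrist(s):
    c=calibration("wrist"); H=c["hand_eye"]; T=Rq(s["eef_rot"])
    return c["camera_matrix"],T@H[:3,:3],T@H[:3,3]+s["tool_pos"]
def ray(cam,u,v,z):
    K,Rm,t=cam; d=Rm@np.linalg.inv(K)@np.array([u,v,1.]); return t+d*(z-t[2])/d[2]
def dep(cam,u,v,dd):
    K,Rm,t=cam; return t+Rm@(np.linalg.inv(K)@np.array([u,v,1.])*dd)
def proj(cam,p):
    K,Rm,t=cam; q=K@(Rm.T@(np.array(p)-t)); return q[:2]/q[2]
E
python3 - <<'E'
from h import *
p=cv2.imread("pics/top0.png")
a=cv2.resize(p[170:270,180:320],None,fx=5.5,fy=5.5,interpolation=cv2.INTER_CUBIC);cv2.imwrite("pics/c1.png",a)
a=cv2.resize(p[110:260,320:480],None,fx=4,fy=4,interpolation=cv2.INTER_CUBIC);cv2.imwrite("pics/c2.png",a)
cam=fixed("top")
for n,u,v,z in [("red",371,234,42),("white",403,205,42),("black",361,192,42),("flange",411,238,24),("loupe",429,199,30),("tape",335,160,18),("br",365,163,30),("ringA",253,245,18),("ringB",249,214,14),("ringC",226,225,14),("tq1",228,204,14),("tq2",207,233,14)]:
    print(n,ray(cam,u,v,z).round(0))
d=np.load("pics/top0.npy"); print(dep(cam,330,30,d[30,330]),dep(cam,330,75,d[75,330]),dep(cam,560,60,d[60,560]),dep(cam,488,200,d[200,488]))
E
```

```text
red [ 452. -190.   42.]
white [ 574. -324.   42.]
black [ 629. -155.   42.]
flange [ 442. -351.   24.]
loupe [ 605. -434.   30.]
tape [782. -50.  18.]
br [ 764. -176.   30.]
ringA [410. 279.  18.]
ringB [540. 303.  14.]
ringC [493. 393.  14.]
tq1 [583. 392.  14.]
tq2 [459. 467.  14.]
[711.15418569  -2.1211177  916.95008115] [713.4147728   -7.5717191  734.97807058] [ 573.16677028 -471.84747361  997.18225692] [ 490.3029896  -545.32262779  354.29971566]
```

View pics/c1.png

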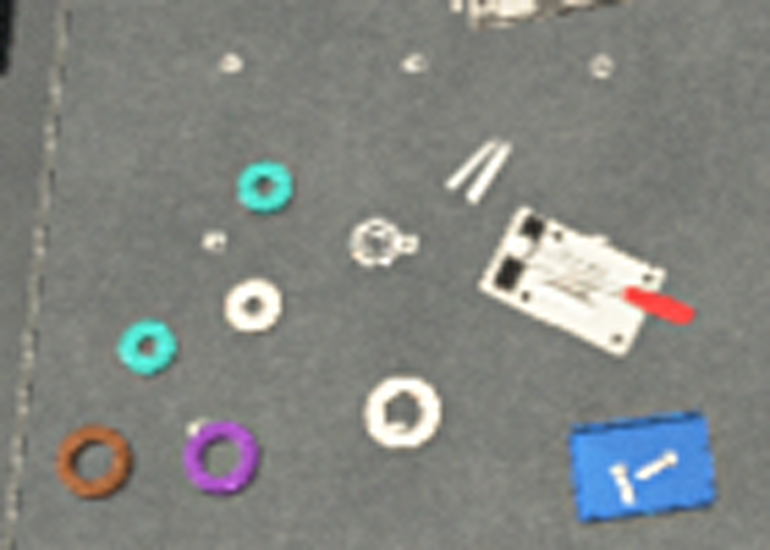

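View pics/c2.png

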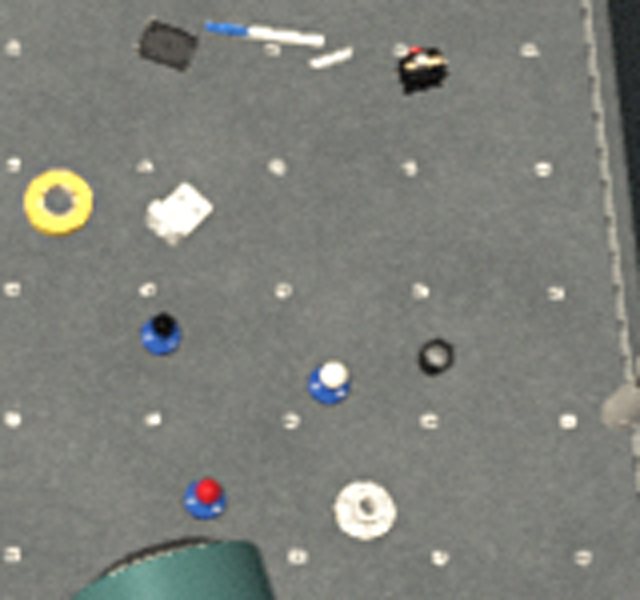

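Run:
```python
from h import *
for n in ("top","scene"):
    cam=fixed(n); d=np.load(f"pics/{n}0.npy"); K,Rm,t=cam
    v,u=np.mgrid[:400,:640]
    P=(np.linalg.inv(K)@np.stack([u*d,v*d,d]).reshape(3,-1)).T@Rm.T+t
    P=P[d.ravel()>0]
    for lo,hi in [(60,150),(150,300),(300,500),(500,700),(700,900)]:
        print(n,lo,hi)
        for x in range(150,900,50):
            row=""
            for y in range(-700,700,50):
                m=(P[:,0]>=x)&(P[:,0]<x+50)&(P[:,1]>=y)&(P[:,1]<y+50)&(P[:,2]>lo)&(P[:,2]<hi)
                row+="#" if m.sum()>3 else "."
            print(x,row)
    m=(P[:,0]>440)&(P[:,0]<540)&(P[:,1]<-450)&(P[:,1]>-640)&(P[:,2]>40)&(P[:,2]<600)
    Q=P[m]; print(len(Q)); 
    for z in range(50,600,50):
        q=Q[(Q[:,2]>z)&(Q[:,2]<z+50)]
        if len(q): print(z,len(q),q.min(0).round(),q.max(0).round())
```

```text
top 60 150
150 ............................
200 ............................
250 ............................
300 #...........................
350 #...........................
400 #...........................
450 #..............#............
500 #...........................
550 #...........................
600 #...........................
650 #........................###
700 #........................###
750 #...................#######.
800 #...................#######.
850 #...................#######.
top 150 300
150 ..............###...........
200 ..............#.............
250 ............................
300 ............................
350 ............................
400 ............................
450 ..##........................
500 ............................
550 ............................
600 ............................
650 ............................
700 #.........................##
750 #.........................#.
800 #.....................#...#.
850 #.....................##..#.
top 300 500
150 .#............##............
200 .#..........................
250 .....
[... 4144 characters left out ...]
.
500 ............................
550 ............................
600 ............................
650 ............................
700 ............################
750 ............................
800 ............................
850 ............................
2170
150 10 [ 477. -553.  171.] [ 502. -536.  199.]
200 95 [ 471. -557.  200.] [ 503. -523.  250.]
250 102 [ 469. -560.  250.] [ 505. -527.  299.]
300 264 [ 463. -586.  300.] [ 539. -522.  350.]
350 232 [ 474. -605.  350.] [ 539. -540.  400.]
400 204 [ 467. -621.  400.] [ 540. -536.  450.]
450 377 [ 464. -635.  450.] [ 540. -527.  500.]
500 429 [ 464. -636.  500.] [ 540. -527.  550.]
550 457 [ 462. -635.  550.] [ 540. -527.  600.]
```

```bash
python3 -m pendant '[3,3.5,0,0,0,0,-1, 6,7.5,0,0,0,0,-1, 9,11.5,0,0,0,0,-1, 12,15,0,0,0,0,-1, 15,18.5,0,0,0,0,-1, 17.5,22,0,0,0,0,-1, 19.5,25,0,0,0,0,-1, 21,27.5,0,0,0,0,-1, 22,28.5,0,0,0,0,-1, 22,28.5,0,0,0,0,-1, 22,28.5,0,0,0,0,-1]'
python3 - <<'E'
from h import *
s=sense(); print(s["tool_pos"],s["joint_positions"]); np.save("pics/s1.npy",s,allow_pickle=True)
p,d=snapshot("wrist"); cv2.imwrite("pics/w1.png",p[:,:,::-1]); np.save("pics/w1d.npy",d)
E
```

```text
t: 1.02
tool_pos: [429.5, -355.5, 230.9]
eef_rot: [-0.0, 0.987, 0.158, -0.0]
ft_force: [-0.2, 0.9, 0.5]
finger_gap: 85.1
[ 429.54227122 -355.49344229  230.90697967] [-7.35753629e-01  4.30019036e-02  1.85764903e+00 -4.57855931e-04
  1.24155739e+00  5.16961414e-01]
```

View pics/w1.png

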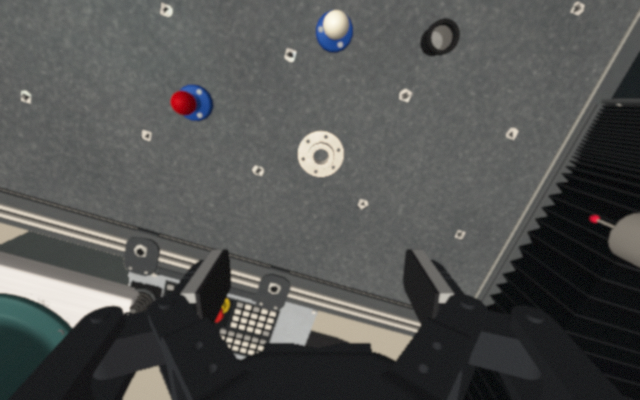

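Run:
```python
from h import *
p=cv2.imread("pics/w1.png")
cv2.imwrite("pics/c3.png",cv2.resize(p[0:200,160:360],None,fx=3,fy=3,interpolation=cv2.INTER_CUBIC))
s=np.load("pics/s1.npy",allow_pickle=True).item(); cam=wrist(s)
d=np.load("pics/w1d.npy")
print("flange hub",ray(cam,320.5,156,24),ray(cam,320.5,154,11),"red",ray(cam,184,103,36),"white",ray(cam,336.5,25,36))
for u,v in [(320,143),(310,160),(300,154),(341,154),(320,172),(184,103),(336,25),(280,200)]: print(u,v,dep(cam,u,v,d[v,u]).round(1))
```

```text
flange hub [ 445.32111981 -354.9508864    24.        ] [ 445.50549851 -355.03909895   11.        ] red [ 455.73154973 -196.16530345   36.        ] white [ 577.69846259 -327.48702182   36.        ]
320 143 [ 458.8 -349.9   18.1]
310 160 [ 436.7 -344.7   22.8]
300 154 [ 436.7 -331.3    5.8]
341 154 [ 452.7 -379.3    6.5]
320 172 [ 423.4 -361.8    8.3]
184 103 [ 457.3 -200.7   47.3]
336 25 [ 575.  -327.2   47.4]
280 200 [ 368.7 -324.4   -1.7]
```

View pics/c3.png

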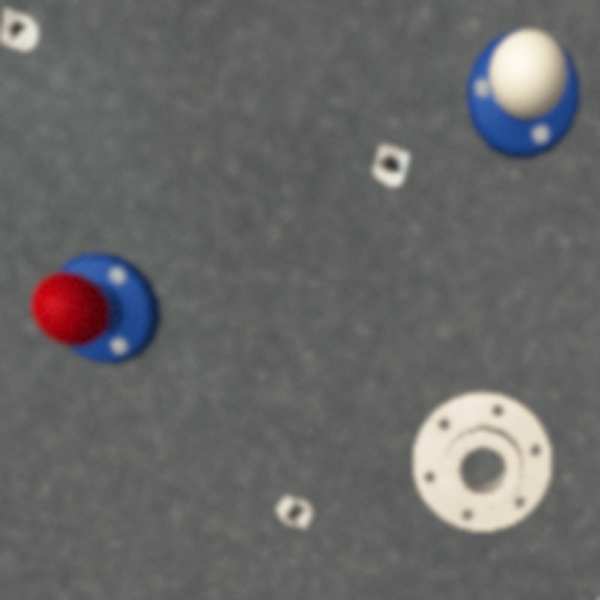

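```bash
python3 -m pendant '[1.6,0,-3,0,0,0,-1, 1.6,0,-7,0,0,0,-1, 1.6,0,-11,0,0,0,-1, 1.6,0,-15,0,0,0,-1, 1.6,0,-18,0,0,0,-1, 1.6,0,-20,0,0,0,-1, 1.6,0,-21.2,0,0,0,-1, 1.6,0,-21.8,0,0,0,-1, 1.6,0,-21.8,0,0,0,-1, 1.6,0,-21.8,0,0,0,1, 1.6,0,-21.8,0,0,0,1, 1.6,0,-21.8,0,0,0,1, 1.6,0,-21.8,0,0,0,1, 1.6,0,-21.8,0,0,0,1, 1.6,0,-21.8,0,0,0,1, 1.6,0,-21.8,0,0,0,1, 1.6,0,-21.8,0,0,0,1]' 50
```

```text
t: 2.48
tool_pos: [445.9, -357.5, 15.0]
eef_rot: [0.001, 0.988, 0.157, 0.001]
ft_force: [-0.9, 0.4, 5.5]
finger_gap: 27.7
```

```bash
python3 -m pendant '[0,0,0,0,0,0,1, 0,0,0,0,0,0,1]'
python3 - <<'E'
from h import *
s=sense(); print(s["tool_pos"],s["finger_gap"],s["ft_force"])
p,d=snapshot("wrist"); cv2.imwrite("pics/w2.png",p[:,:,::-1])
E
```

```text
t: 2.65
tool_pos: [445.9, -357.5, 14.9]
eef_rot: [0.001, 0.988, 0.157, 0.001]
ft_force: [-0.5, 0.3, 5.9]
finger_gap: 27.6
[ 445.87377302 -357.47388531   14.9404557 ] 27.643873105192096 [-0.52466095  0.31303969  5.93685083]
```

View pics/w2.png

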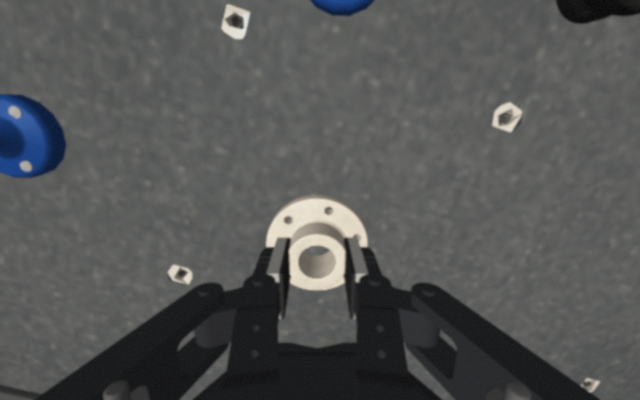

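```bash
python3 -m pendant '[0,0,1,0,0,0,1, 0,0,3,0,0,0,1, 0,0,6,0,0,0,1, 1.5,2,9,0,0,0,1, 3.5,4.5,12,0,0,0,1, 5.5,7,14,0,0,0,1, 7.1,9.3,14,0,0,0,1, 7.1,9.3,14,0,0,0,1, 7.1,9.3,14,0,0,0,1]'
python3 - <<'E'
from h import *
s=sense(); print(s["tool_pos"],s["finger_gap"],s["ft_force"]); np.save("pics/s3.npy",s,allow_pickle=True)
p,d=snapshot("wrist"); cv2.imwrite("pics/w3.png",p[:,:,::-1]); np.save("pics/w3d.npy",d)
E
```

```text
t: 3.45
tool_pos: [516.8, -262.6, 154.4]
eef_rot: [0.0, 0.987, 0.158, 0.0]
ft_force: [-0.0, 0.9, -0.7]
finger_gap: 27.8
[ 516.80063066 -262.6068164   154.40068127] 27.799765864377523 [-0.03287379  0.89333897 -0.66184165]
```

View pics/w3.png

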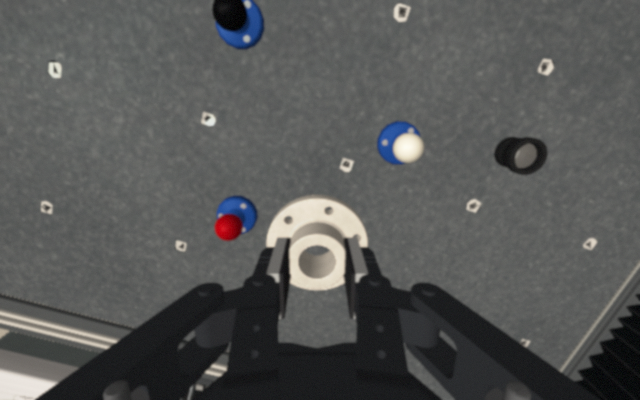

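Run:
```python
from h import *
s=np.load("pics/s3.npy",allow_pickle=True).item(); cam=wrist(s)
r=ray(cam,229,227.5,36);w=ray(cam,408.5,148,36);b=ray(cam,230,11,36);f=ray(cam,317,262,163.5)
print(r,w,b,f); L=np.linalg.norm
print(L(r-w),L(w-b),L(b-r)); print((r+w)/2-f,(r+w)/2,(w+b)/2,(b+r)/2)
```

```text
[ 455.66397004 -195.63755118   36.        ] [ 578.00433097 -326.83782901   36.        ] [ 631.58848814 -155.18860994   36.        ] [ 516.93217614 -262.94167039  163.5       ]
179.3897344127963 179.81856497116937 180.51468891680807
[-9.80256364e-02  1.70398029e+00 -1.27500000e+02] [ 516.83415051 -261.2376901    36.        ] [ 604.79640955 -241.01321947   36.        ] [ 543.62622909 -175.41308056   36.        ]
```

```bash
python3 -m pendant '[0,0.15,-3,0,0,0,1, 0,0.15,-6,0,0,0,1, 0,0.15,-9,0,0,0,1, 0,0.15,-11.5,0,0,0,1, 0,0.15,-13,0,0,0,1, 0,0.15,-13.6,0,0,0,1, 0,0.15,-13.9,0,0,0,1, 0,0.15,-13.9,0,0,0,1, 0,0.15,-13.9,0,0,0,-0.3, 0,0.15,-13.9,0,0,0,-0.3, 0,0.15,-13.9,0,0,0,-0.3, 0,0.15,-13.9,0,0,0,-0.3, 0,0.15,-12.9,0,0,0,-0.3, 0,0.15,-10,0,0,0,-0.3, 0,0.15,-6,0,0,0,-0.3, 0,0.15,-2,0,0,0,-0.3, 0,0.15,0,0,0,0,-0.3, 0,0.15,0,0,0,0,-0.3, 0,0.15,0,0,0,0,-1]'
python3 - <<'E'
from h import *
s=sense(); print(s["tool_pos"],s["finger_gap"],s["ft_force"]); np.save("pics/s4.npy",s,allow_pickle=True)
p,d=snapshot("wrist"); cv2.imwrite("pics/w4.png",p[:,:,::-1]); np.save("pics/w4d.npy",d)
E
```

```text
t: 5.08
tool_pos: [517.4, -263.1, 156.1]
eef_rot: [0.002, 0.988, 0.157, 0.002]
ft_force: [-0.3, 0.3, -0.8]
finger_gap: 66.2
[ 517.44352514 -263.07863282  156.13907791] 66.19248952418194 [-0.3171323   0.28660174 -0.75127263]
```

View pics/w4.png

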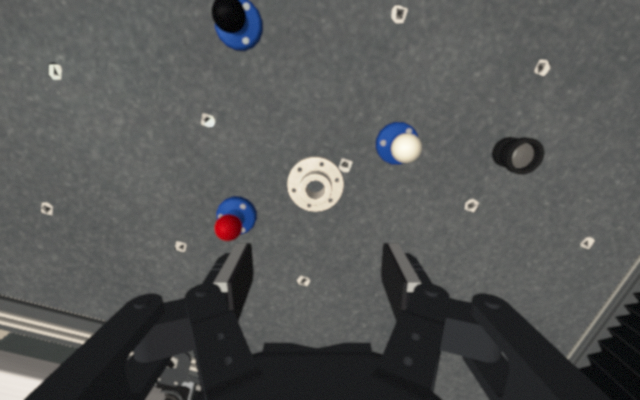

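Run:
```python
from h import *
s=np.load("pics/s4.npy",allow_pickle=True).item(); cam=wrist(s)
r=ray(cam,228.5,228,36);w=ray(cam,406.5,148,36);f=ray(cam,315.5,189,24);g=ray(cam,315.5,184,11)
print(r,w,f,g,(r+w)/2-f)
```

```text
[ 455.54113319 -195.54396929   36.        ] [ 578.21647322 -326.72447342   36.        ] [ 514.59509338 -263.41284145   24.        ] [ 515.94659476 -262.95965447   11.        ] [ 2.28370983  2.2786201  12.        ]
```

```bash
python3 -m pendant '[0,1,3,0,0,0,-1, 0,4,6,0,0,0,-1, -1,8,8,0,0,0,-1, -2,12,10,0,0,0,-1, -3,16,10,0,0,0,-1, -4,20,10,0,0,0,-1, -5,24,10,0,0,0,-1, -6,28,10,0,0,0,-1, -6.5,32,10,0,0,0,-1, -7,36,10,0,0,0,-1, -7.5,40,10,0,0,0,-1, -7.5,44,10,0,0,0,-1, -7.5,48,10,0,0,0,-1, -7.5,52,10,0,0,0,-1, -7.5,55,10,0,0,0,-1, -7.5,57,10,0,0,0,-1, -7.5,58,10,0,0,0,-1, -7.5,58,10,0,0,0,-1, -7.5,58,10,0,0,0,-1]'
python3 - <<'E'
from h import *
s=sense(); print(s["tool_pos"],s["joint_positions"],s["ft_force"]); np.save("pics/s5.npy",s,allow_pickle=True)
p,d=snapshot("wrist"); cv2.imwrite("pics/w5.png",p[:,:,::-1]); np.save("pics/w5d.npy",d)
E
```

```text
t: 6.72
tool_pos: [440.3, 316.8, 251.6]
eef_rot: [0.001, 0.988, 0.157, -0.001]
ft_force: [0.0, -0.1, 0.3]
finger_gap: 85.4
[440.25401464 316.81726502 251.59244677] [ 5.78304250e-01  2.54927405e-03  1.86057285e+00 -7.35276826e-04
  1.28204546e+00  1.83364552e+00] [ 0.00288002 -0.10497665  0.3463431 ]
```

View pics/w5.png

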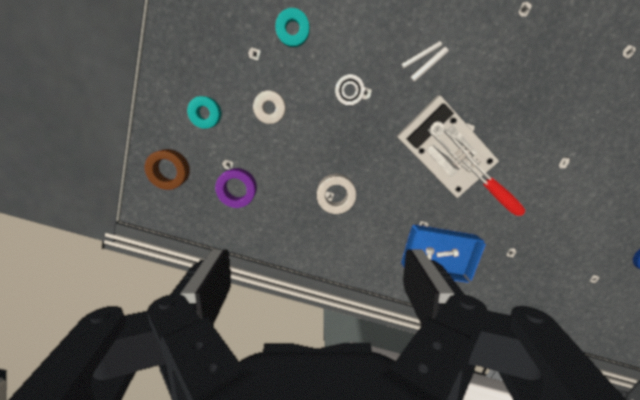

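Run:
```python
from h import *
p=cv2.imread("pics/w5.png")
cv2.imwrite("pics/c5.png",cv2.resize(p[60:220,220:400],None,fx=4,fy=3.7*4/3.7,interpolation=cv2.INTER_CUBIC)[:600])
s=np.load("pics/s5.npy",allow_pickle=True).item(); cam=wrist(s)
print("bearing",ray(cam,349.5,90,11),"small",ray(cam,268.5,106.5,14),"large",ray(cam,336,194,18))
d=np.load("pics/w5d.npy")
for u,v in [(337,89),(362,90),(258,107),(322,200),(348,207)]: print(u,v,dep(cam,u,v,d[v,u]).round(1))
print(ray(cam,336,90,11),ray(cam,364,90,11))
```

```text
bearing [537.1997128  306.41703328  11.        ] small [488.50811764 393.97105429  14.        ] large [409.64482219 279.64422208  18.        ]
337 89 [533.7 321.    8.6]
362 90 [542.  291.9   9.6]
258 107 [483.9 406.2  12.6]
322 200 [395.5 294.3  16.3]
348 207 [397.3 258.3  17.7]
[532.12573804 321.92431175  11.        ] [542.65007752 289.75941723  11.        ]
```

View pics/c5.png

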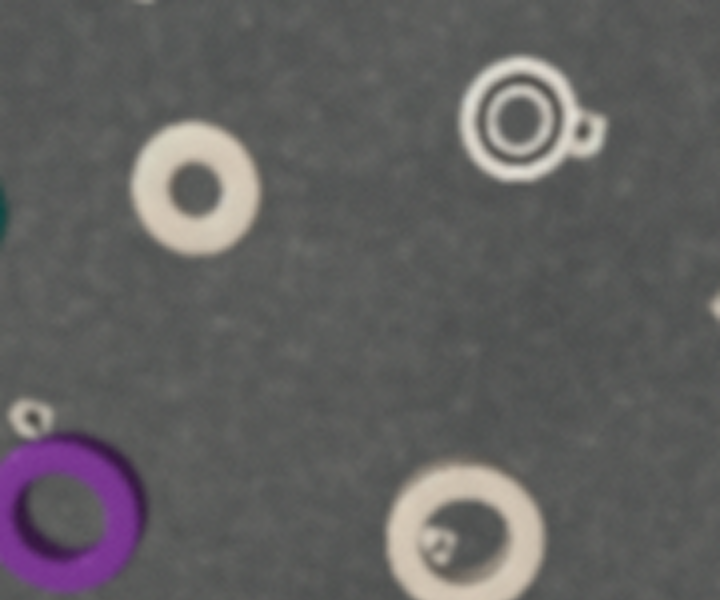

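Run:
```python
from h import *
s=np.load("pics/s5.npy",allow_pickle=True).item(); cam=wrist(s)
d=np.load("pics/w5d.npy")
for u,v in [(254,53),(228,164),(366,93),(367,94),(564,162),(511,253)]:
  print([round(float(dep(cam,u+i,v+j,d[v+j,u+i])[2]),1) for i in range(-4,5,2) for j in (-4,-2,0,2,4)])
```

```text
[-2.5, -1.8, -2.2, -2.7, -3.3, -3.5, -3.6, -2.7, -4.0, -2.4, -2.8, -2.3, -7.3, -8.8, -2.6, -0.1, -2.1, -8.6, -6.4, -3.4, -1.5, -2.2, -1.3, -2.0, 0.5]
[-3.6, -2.3, -2.2, -2.0, -0.7, -0.4, -2.8, -3.2, -2.7, -2.3, -1.8, -1.6, -9.9, -3.9, -2.5, -0.8, -1.0, -3.3, -4.8, -2.2, -0.9, -5.3, -1.3, -2.7, 1.6]
[9.5, 9.4, 9.1, 10.3, -2.5, -1.7, -6.4, -24.8, -1.9, -2.2, -2.4, -9.3, -6.1, -4.7, -2.2, -1.0, -2.3, -2.6, -1.2, -1.3, -3.0, -1.0, -4.1, -2.5, -2.2]
[9.7, 9.1, -25.5, -2.9, -1.7, -5.6, -5.4, -10.5, -3.1, -1.5, -4.5, -4.4, -1.6, -1.3, -2.6, -1.5, -3.2, -1.2, -2.4, -2.3, -1.8, 0.8, -1.8, -1.0, -1.5]
[-1.2, -2.1, -1.3, -2.4, -2.1, -1.9, -0.8, -1.2, -6.7, -3.8, -3.3, -5.2, -2.7, -3.0, -3.6, -3.1, -3.0, -2.3, -1.8, -1.9, -0.9, -2.1, -1.6, -1.0, -2.0]
[0.1, -0.6, -0.2, -0.2, -1.2, -1.5, -1.7, -6.3, -4.6, -0.6, -1.7, -9.9, -4.4, -2.8, -0.1, -2.3, -2.7, -2.2, -2.3, -1.6, -2.0, -2.4, -0.8, -1.4, -2.1]
```

```bash
python3 -m pendant '[3,-0.4,-2,0,0,0,-1, 6,-0.8,-5,0,0,0,-1, 9,-1.05,-8,0,0,0,-1, 9.7,-1.05,-12,0,0,0,-1, 9.7,-1.05,-16,0,0,0,-1, 9.7,-1.05,-20,0,0,0,-1, 9.7,-1.05,-22.5,0,0,0,-1, 9.7,-1.05,-24,0,0,0,-1, 9.7,-1.05,-24.9,0,0,0,-1, 9.7,-1.05,-24.9,0,0,0,-1, 9.7,-1.05,-24.9,0,0,0,1, 9.7,-1.05,-24.9,0,0,0,1, 9.7,-1.05,-24.9,0,0,0,1, 9.7,-1.05,-24.9,0,0,0,1, 9.7,-1.05,-24.9,0,0,0,1, 9.7,-1.05,-24.9,0,0,0,1, 9.7,-1.05,-24.9,0,0,0,1, 9.7,-1.05,-24.9,0,0,0,1]' 40
python3 - <<'E'
from h import *
s=sense(); print(s["tool_pos"],s["finger_gap"],s["ft_force"])
p,d=snapshot("wrist"); cv2.imwrite("pics/w6.png",p[:,:,::-1])
E
```

```text
t: 8.27
tool_pos: [539.2, 307.9, 6.4]
eef_rot: [-0.0, 0.988, 0.157, 0.001]
ft_force: [-0.5, -1.2, 5.8]
finger_gap: 32.1
[539.19602166 307.89404708   6.38689524] 32.086909963054985 [-0.49737493 -1.1914187   5.84867613]
```

View pics/w6.png

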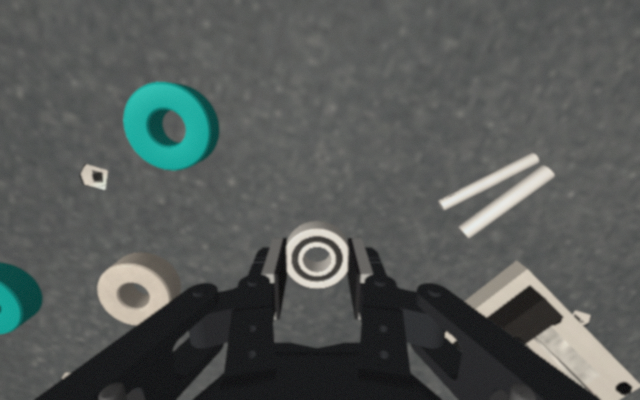

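```bash
python3 -m pendant '[0,0,1,0,0,0,1, 0,0,3,0,0,0,1, 0,0,6,0,0,0,1, 0,-1,10,0,0,0,1, 0,-4,13,0,0,0,1, 0.5,-8,15,0,0,0,1, 1,-12,15,0,0,0,1, 1.5,-16,15,0,0,0,1, 2,-20,15,0,0,0,1, 2.5,-24,15,0,0,0,1, 3,-28,15,0,0,0,1, 3.5,-32,15,0,0,0,1, 4,-36,15,0,0,0,1, 4.5,-40,15,0,0,0,1, 5,-44,15,0,0,0,1, 5.5,-48,15,0,0,0,1, 6,-51.5,15,0,0,0,1, 6.5,-54,15,0,0,0,1, 6.5,-54.9,15,0,0,0,1, 6.5,-54.9,15,0,0,0,1]'; python3 -m pendant '[0,0,0,0,0,0,1,0,0,0,0,0,0,1]'
python3 - <<'E'
from h import *
s=sense(); print(s["tool_pos"],s["finger_gap"],s["ft_force"]); np.save("pics/s7.npy",s,allow_pickle=True)
p,d=snapshot("wrist"); cv2.imwrite("pics/w7.png",p[:,:,::-1]); np.save("pics/w7d.npy",d)
E
```

```text
t: 9.98
tool_pos: [603.0, -244.1, 155.0]
eef_rot: [0.0, 0.988, 0.155, 0.0]
ft_force: [0.5, -0.7, -0.3]
finger_gap: 31.3
t: 10.15
tool_pos: [602.7, -240.2, 154.4]
eef_rot: [-0.0, 0.988, 0.157, -0.0]
ft_force: [0.0, -0.7, -0.2]
finger_gap: 31.8
[ 602.68785274 -240.24434609  154.38457836] 31.777515814426454 [ 0.02137658 -0.73430139 -0.20021262]
```

View pics/w7.png

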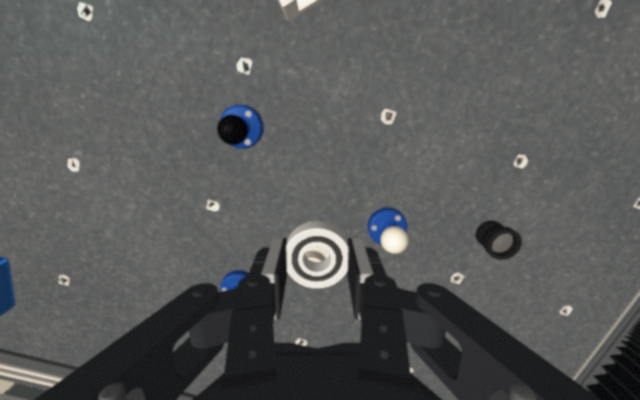

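Run:
```python
from h import *
s=np.load("pics/s7.npy",allow_pickle=True).item(); cam=wrist(s)
w=ray(cam,394.5,240,36);b=ray(cam,233,129.5,36);f=ray(cam,317,258.5,159)
print(w,b,f,np.linalg.norm(w-b),(w+b)/2-f)
```

```text
[ 578.19088508 -326.74655432   36.        ] [ 631.47970238 -155.54017357   36.        ] [ 602.28912319 -240.76990951  159.        ] 179.3078995972784 [   2.54617054   -0.37345443 -123.        ]
```

```bash
python3 -m pendant '[0.25,0,-3,0,0,0,1, 0.25,0,-6,0,0,0,1, 0.25,0,-9,0,0,0,1, 0.25,0,-12,0,0,0,1, 0.25,0,-13.8,0,0,0,1, 0.25,0,-14.5,0,0,0,1, 0.25,0,-14.8,0,0,0,1, 0.25,0,-14.8,0,0,0,1, 0.25,0,-14.8,0,0,0,-0.3, 0.25,0,-14.8,0,0,0,-0.3, 0.25,0,-14.8,0,0,0,-0.3, 0.25,0,-14.8,0,0,0,-0.3, 0.25,0,-14,0,0,0,-0.3, 0.25,0,-11,0,0,0,-0.3, 0.25,0,-7,0,0,0,-0.3, 0.25,0,-3,0,0,0,-0.3, 0.25,0,0,0,0,0,-0.3, 0.25,0,0,0,0,0,-0.3, 0.25,0,0,0,0,0,-1]'
python3 - <<'E'
from h import *
s=sense(); print(s["tool_pos"],s["finger_gap"],s["ft_force"]); np.save("pics/s8.npy",s,allow_pickle=True)
p,d=snapshot("wrist"); cv2.imwrite("pics/w8.png",p[:,:,::-1]); np.save("pics/w8d.npy",d)
E
```

```text
t: 11.78
tool_pos: [607.7, -242.9, 158.8]
eef_rot: [0.002, 0.988, 0.157, 0.003]
ft_force: [1.5, 0.9, -0.5]
finger_gap: 66.1
[ 607.74107116 -242.94390965  158.78082669] 66.09440811417049 [ 1.51452626  0.85859698 -0.53111032]
```

View pics/w8.png

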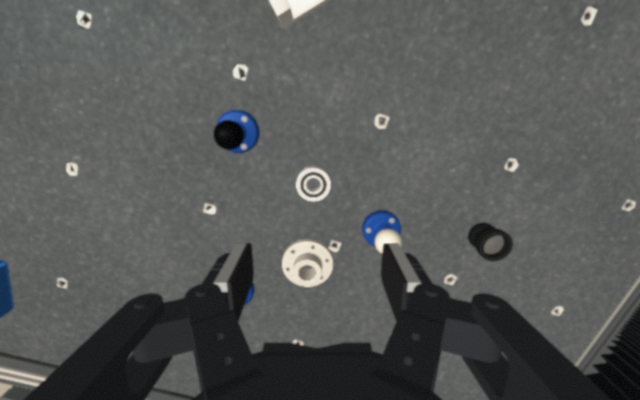

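```bash
python3 -m pendant '[0,1,3,0,0,0,-1, -1,4,6,0,0,0,-1, -2.5,8,9,0,0,0,-1, -4,12,10,0,0,0,-1, -5.5,15.5,10,0,0,0,-1, -7,19,10,0,0,0,-1, -8.5,22.5,10,0,0,0,-1, -10,26,10,0,0,0,-1, -11.5,29.5,10,0,0,0,-1, -13,33,10,0,0,0,-1, -14.5,36.5,10,0,0,0,-1, -16,40,10,0,0,0,-1, -17.5,43.5,10,0,0,0,-1, -18.5,47,10,0,0,0,-1, -19.5,50,10,0,0,0,-1, -19.6,51.5,9,0,0,0,-1, -19.6,52,8,0,0,0,-1, -19.6,52,7,0,0,0,-1, -19.6,52,7,0,0,0,-1, -19.6,52,7,0,0,0,-1]'
python3 - <<'E'
from h import *
s=sense(); print(s["tool_pos"],s["finger_gap"],s["ft_force"]); np.save("pics/s9.npy",s,allow_pickle=True)
p,d=snapshot("wrist"); cv2.imwrite("pics/w9.png",p[:,:,::-1]); np.save("pics/w9d.npy",d)
E
```

```text
t: 13.5
tool_pos: [408.6, 276.4, 222.1]
eef_rot: [0.001, 0.988, 0.156, -0.002]
ft_force: [-1.4, -1.2, 0.9]
finger_gap: 85.6
[408.64053392 276.38127886 222.11123805] 85.60473869035407 [-1.35825174 -1.20796555  0.94113257]
```

View pics/w9.png

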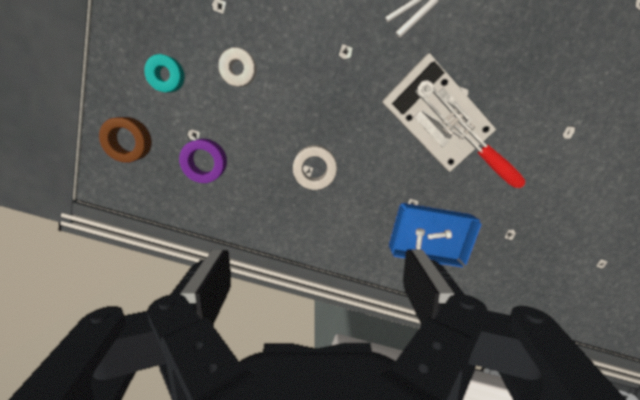

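Run:
```python
from h import *
s=np.load("pics/s9.npy",allow_pickle=True).item(); cam=wrist(s)
L=ray(cam,314.5,168,18);P=ray(cam,203,161,18);print(L,P,P-L,np.linalg.norm(P-L),L-s["tool_pos"], ray(cam,440,230,10))
```

```text
[408.54333982 278.7302858   18.        ] [376.13948472 405.65299642  18.        ] [-32.4038551  126.92271062   0.        ] 130.9938330494881 [-9.71941056e-02  2.34900694e+00 -2.04111238e+02] [379.09058764  98.74458496  10.        ]
```

```bash
python3 -m pendant '[0,-0.1,-4,0,0,0,-1, 0,-0.1,-8,0,0,0,-1, 0,-0.1,-12,0,0,0,-1, 0,-0.1,-16,0,0,0,-1, 0,-0.1,-19,0,0,0,-1, 0,-0.1,-21,0,0,0,-1, 0,-0.1,-22,0,0,0,-1, 0,-0.1,-22,0,0,0,-1, 0,-0.1,-22,0,0,0,1, 0,-0.1,-22,0,0,0,1, 0,-0.1,-22,0,0,0,1, 0,-0.1,-22,0,0,0,1, 0,-0.1,-22,0,0,0,1, 0,-0.1,-22,0,0,0,1, 0,-0.1,-22,0,0,0,1]' 50
python3 - <<'E'
from h import *
s=sense(); print(s["tool_pos"],s["finger_gap"],s["ft_force"])
p,d=snapshot("wrist"); cv2.imwrite("pics/w10.png",p[:,:,::-1])
E
```

```text
t: 14.8
tool_pos: [411.5, 278.4, 7.1]
eef_rot: [-0.001, 0.988, 0.157, 0.002]
ft_force: [-1.2, -1.0, 6.6]
finger_gap: 48.7
[411.53518265 278.43756015   7.09458559] 48.725453471937165 [-1.19549924 -0.97044788  6.63701009]
```

View pics/w10.png

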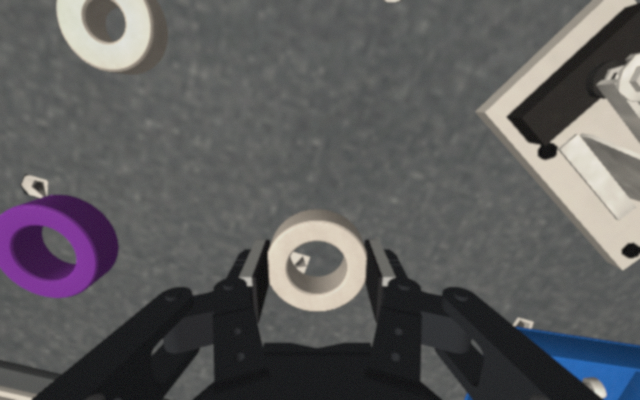

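```bash
python3 -m pendant '[0,0,1,0,0,0,1, 0,0,3,0,0,0,1, 0,0,7,0,0,0,1, 0,-0.5,11,0,0,0,1, 0.5,-2.5,14.5,0,0,0,1, 1.5,-6,16,0,0,0,1, 2.5,-9.5,16,0,0,0,1, 3.5,-13,16,0,0,0,1, 4.5,-16.5,16,0,0,0,1, 5.5,-20,16,0,0,0,1, 6.5,-23.5,16,0,0,0,1, 7.5,-27,16,0,0,0,1, 8.5,-30.5,16,0,0,0,1, 9.5,-34,16,0,0,0,1, 10.5,-37.5,16,0,0,0,1, 11.5,-40.5,16,0,0,0,1, 12.5,-43,16,0,0,0,1, 13,-44.5,15,0,0,0,1, 13.3,-45.4,15,0,0,0,1, 13.3,-45.4,15,0,0,0,1]'; python3 -m pendant '[0,0,0,0,0,0,1,0,0,0,0,0,0,1]'
python3 - <<'E'
from h import *
s=sense(); print(s["tool_pos"],s["finger_gap"],s["ft_force"]); np.save("pics/s11.npy",s,allow_pickle=True)
p,d=snapshot("wrist"); cv2.imwrite("pics/w11.png",p[:,:,::-1]); np.save("pics/w11d.npy",d)
E
```

```text
t: 16.52
tool_pos: [542.3, -178.2, 154.5]
eef_rot: [0.0, 0.988, 0.156, -0.0]
ft_force: [0.2, 0.2, -2.0]
finger_gap: 48.4
t: 16.68
tool_pos: [542.1, -175.7, 154.7]
eef_rot: [-0.0, 0.988, 0.157, -0.0]
ft_force: [-0.5, -0.6, -3.0]
finger_gap: 48.4
[ 542.13620258 -175.71975952  154.7468771 ] 48.44704983164179 [-0.52021816 -0.60695074 -2.97051257]
```

View pics/w11.png

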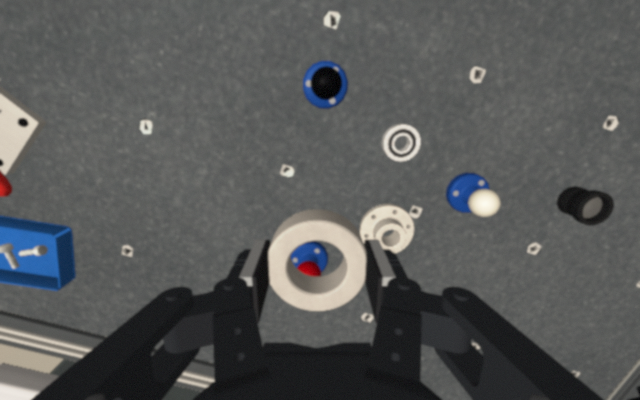

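Run:
```python
from h import *
s=np.load("pics/s11.npy",allow_pickle=True).item(); cam=wrist(s)
w=ray(cam,484.5,203.5,36);b=ray(cam,326,82.5,36);f=ray(cam,317,265,165.6)
print(w,b,f,ray(cam,402,143,11)); m=(b[:2]+np.array([455.6,-195.7]))/2; print(m-f[:2])
```

```text
[ 577.68877612 -327.0354551    36.        ] [ 631.35977298 -154.59929215   36.        ] [ 541.65024696 -176.27442691  165.6       ] [ 604.31120481 -240.68402094   11.        ]
[1.82963953 1.12478083]
```

```bash
python3 -m pendant '[0.2,0.1,-3,0,0,0,1, 0.2,0.1,-6,0,0,0,1, 0.2,0.1,-9,0,0,0,1, 0.2,0.1,-12,0,0,0,1, 0.2,0.1,-13.8,0,0,0,1, 0.2,0.1,-14.4,0,0,0,1, 0.2,0.1,-14.8,0,0,0,1, 0.2,0.1,-14.8,0,0,0,1, 0.2,0.1,-14.8,0,0,0,-0.6, 0.2,0.1,-14.8,0,0,0,-0.6, 0.2,0.1,-14.8,0,0,0,-0.6, 0.2,0.1,-14.8,0,0,0,-0.6, 0.2,0.1,-14,0,0,0,-0.6, 0.2,0.1,-11,0,0,0,-0.6, 0.2,0.1,-7,0,0,0,-0.6, 0.2,0.1,-3,0,0,0,-0.6, 0.2,0.1,0,0,0,0,-0.6, 0.2,0.1,0,0,0,0,-0.6, 0.2,0.1,0,0,0,0,-1]'
python3 - <<'E'
from h import *
s=sense(); print(s["tool_pos"],s["finger_gap"],s["ft_force"]); np.save("pics/s12.npy",s,allow_pickle=True)
p,d=snapshot("wrist"); cv2.imwrite("pics/w12.png",p[:,:,::-1]); np.save("pics/w12d.npy",d)
E
```

```text
t: 18.32
tool_pos: [546.7, -176.7, 158.2]
eef_rot: [0.002, 0.988, 0.157, 0.003]
ft_force: [0.5, 0.7, -0.3]
finger_gap: 79.0
[ 546.7395343  -176.71568572  158.17165981] 78.97093045023863 [ 0.49838843  0.70936612 -0.29850531]
```

View pics/w12.png

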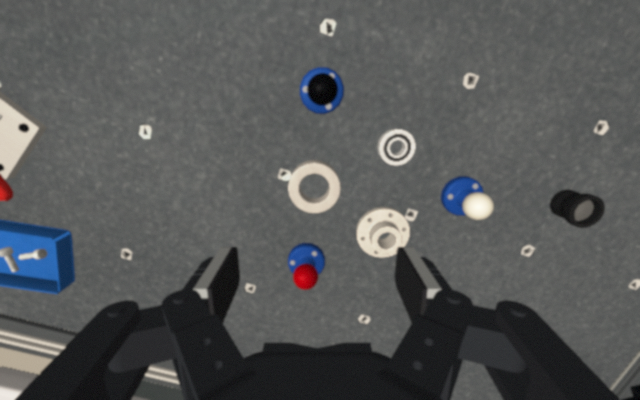

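```bash
python3 -m pendant '[0,0,0,0,0,0,-1,0,0,0,0,0,0,-1,0,0,0,0,0,0,-1,0,0,0,0,0,0,-1]'
python3 - <<'E'
from h import *
s=sense(); print(s["tool_pos"]); np.save("pics/s13.npy",s,allow_pickle=True)
p,d=snapshot("wrist"); cv2.imwrite("pics/w13.png",p[:,:,::-1]); np.save("pics/w13d.npy",d)
cv2.imwrite("pics/c13.png",cv2.resize(p[60:300,270:510,::-1],None,fx=2.5,fy=2.5,interpolation=cv2.INTER_CUBIC))
E
```

```text
t: 18.7
tool_pos: [543.5, -175.5, 152.6]
eef_rot: [-0.001, 0.988, 0.157, -0.001]
ft_force: [-0.7, 0.1, -0.2]
finger_gap: 85.4
[ 543.54147659 -175.48825519  152.6471725 ]
```

View pics/c13.png

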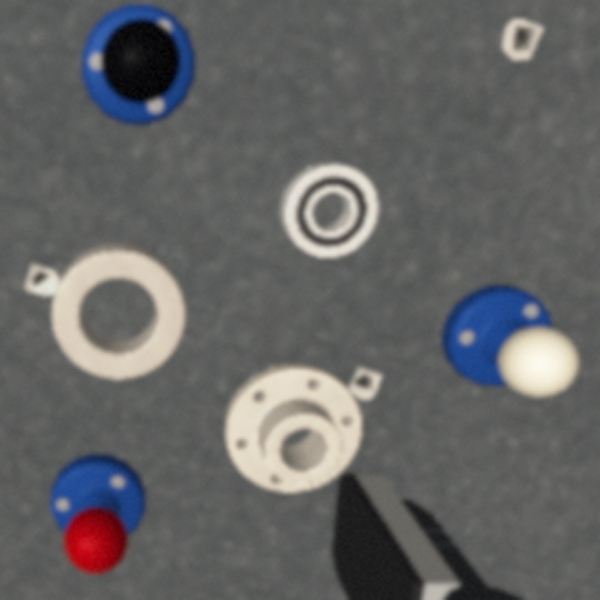

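Run:
```python
from h import *
s=np.load("pics/s13.npy",allow_pickle=True).item(); cam=wrist(s)
f=lambda x,y,z: ray(cam,270+x/2.5-.3,60+y/2.5-.3,z)[:2].round(1)
b=f(142,60,36);r=f(96,541,36);w=f(539,362,36)
L=f(118,312,18);B=f(330,210,11);F=f(293,429,11);F2=f(302,450,24)
n=np.linalg.norm
print(b,r,w,n(b-r),n(r-w),n(w-b)); print("L",L,L-(b+r)/2,"B",B-(w+b)/2,"F",F-(r+w)/2,F2-(r+w)/2)
```

```text
[ 631.6 -155. ] [ 456.  -194.9] [ 578.4 -326.4] 180.076011728381 179.6496868909044 179.46643140152977
L [ 543.7 -175.5] [-0.1  -0.55] B [-0.3  1. ] F [-0.6   0.15] [-3.3  -1.75]
```

```bash
python3 -m pendant '[0,1,3,0,0,0,-1, 0,4,6,0,0,0,-1, 0,8,9,0,0,0,-1, 0,12,10,0,0,0,-1, 0,16,10,0,0,0,-1, 0,20,10,0,0,0,-1, 0,24,10,0,0,0,-1, 0,28,10,0,0,0,-1, 0,32,10,0,0,0,-1, -0.5,36,10,0,0,0,-1, -1,40,10,0,0,0,-1, -2,44,10,0,0,0,-1, -3,48,10,0,0,0,-1, -4,51.5,10,0,0,0,-1, -5,54.5,9,0,0,0,-1, -5.5,56.5,8,0,0,0,-1, -5.5,57,7,0,0,0,-1, -5.5,57,7,0,0,0,-1, -5.5,57,7,0,0,0,-1, -5.5,57,7,0,0,0,-1]';python3 -m pendant '[0,0,0,0,0,0,-1,0,0,0,0,0,0,-1]'
python3 - <<'E'
from h import *
s=sense(); print(s["tool_pos"],s["finger_gap"],s["ft_force"]); np.save("pics/s14.npy",s,allow_pickle=True)
p,d=snapshot("wrist"); cv2.imwrite("pics/w14.png",p[:,:,::-1]); np.save("pics/w14d.npy",d)
E
```

```text
t: 20.42
tool_pos: [490.0, 393.1, 224.3]
eef_rot: [0.0, 0.988, 0.156, -0.0]
ft_force: [0.2, -0.8, 0.3]
finger_gap: 85.4
t: 20.58
tool_pos: [490.4, 393.2, 225.3]
eef_rot: [-0.0, 0.988, 0.156, 0.001]
ft_force: [0.3, -0.3, 0.1]
finger_gap: 85.3
[490.44817568 393.24557326 225.25133193] 85.2856155175835 [ 0.3212282  -0.32035164  0.08201064]
```

View pics/w14.png

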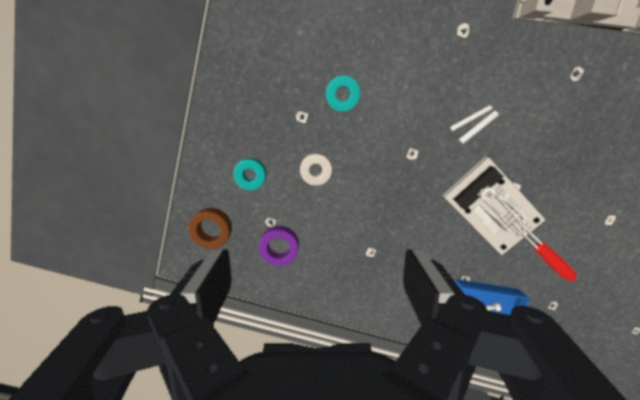

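Run:
```python
from h import *
s=np.load("pics/s14.npy",allow_pickle=True).item(); cam=wrist(s)
L=ray(cam,316,170,14);P=ray(cam,249,174.5,14);print(L,P,np.linalg.norm(P-L),L-s["tool_pos"])
```

```text
[488.06468043 393.39904435  14.        ] [457.64311367 469.0754263   14.        ] 81.56216347248707 [-2.38349525e+00  1.53471084e-01 -2.11251332e+02]
```

```bash
python3 -m pendant '[-0.2,0,-4,0,0,0,-0.4, -0.2,0,-8,0,0,0,-0.4, -0.2,0,-12,0,0,0,-0.4, -0.2,0,-16,0,0,0,-0.4, -0.2,0,-19,0,0,0,-0.4, -0.2,0,-21,0,0,0,-0.4, -0.2,0,-22.1,0,0,0,-0.4, -0.2,0,-22.1,0,0,0,-0.4, -0.2,0,-22.1,0,0,0,-0.4, -0.2,0,-22.1,0,0,0,1, -0.2,0,-22.1,0,0,0,1, -0.2,0,-22.1,0,0,0,1, -0.2,0,-22.1,0,0,0,1, -0.2,0,-22.1,0,0,0,1, -0.2,0,-22.1,0,0,0,1, -0.2,0,-22.1,0,0,0,1]' 40
python3 - <<'E'
from h import *
s=sense(); print(s["tool_pos"],s["finger_gap"],s["ft_force"])
p,d=snapshot("wrist"); cv2.imwrite("pics/w15.png",p[:,:,::-1])
E
```

```text
t: 21.97
tool_pos: [489.4, 395.5, 6.3]
eef_rot: [-0.001, 0.988, 0.157, 0.002]
ft_force: [-0.7, -1.3, 6.8]
finger_gap: 36.2
[489.42946697 395.47565828   6.25481706] 36.197804670252 [-0.7476896  -1.30488563  6.78580574]
```

View pics/w15.png

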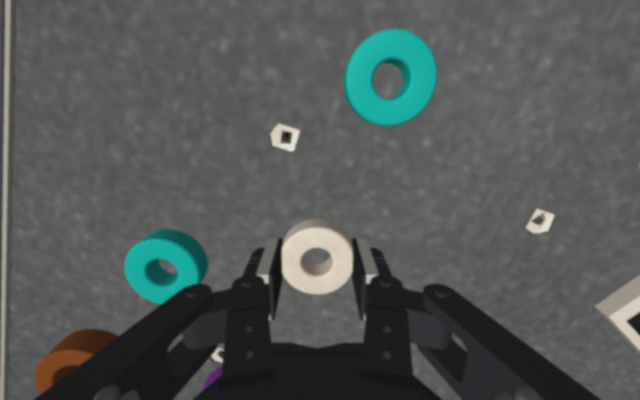

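```bash
python3 -m pendant '[0,0,1,0,0,0,1, 0,0,4,0,0,0,1, 0,-1,8,0,0,0,1, 0,-3.5,12,0,0,0,1, 0.5,-7,15,0,0,0,1, 1,-11,16,0,0,0,1, 1.5,-15,16,0,0,0,1, 2,-19,16,0,0,0,1, 2.5,-23,16,0,0,0,1, 3,-27,16,0,0,0,1, 3.5,-31,16,0,0,0,1, 4,-35,16,0,0,0,1, 4.5,-39,16,0,0,0,1, 5,-43,16,0,0,0,1, 5.5,-47,16,0,0,0,1, 5.55,-50.5,16,0,0,0,1, 5.55,-53.5,16,0,0,0,1, 5.55,-55.5,15,0,0,0,1, 5.55,-56.9,15,0,0,0,1, 5.55,-56.9,15,0,0,0,1]'; python3 -m pendant '[0,0,0,0,0,0,1,0,0,0,0,0,0,1,0,0,0,0,0,0,1]'
python3 - <<'E'
from h import *
s=sense(); print(s["tool_pos"],s["finger_gap"],s["ft_force"]); np.save("pics/s16.npy",s,allow_pickle=True)
p,d=snapshot("wrist"); cv2.imwrite("pics/w16.png",p[:,:,::-1]); np.save("pics/w16d.npy",d)
E
```

```text
t: 23.68
tool_pos: [542.4, -177.1, 153.4]
eef_rot: [0.0, 0.988, 0.155, -0.0]
ft_force: [0.5, 0.0, -1.2]
finger_gap: 36.2
t: 23.93
tool_pos: [543.2, -173.5, 153.7]
eef_rot: [-0.0, 0.988, 0.157, 0.0]
ft_force: [-0.5, 0.7, -0.7]
finger_gap: 36.1
[ 543.16974583 -173.54834378  153.69369997] 36.14922673750782 [-0.45981515  0.67395508 -0.69735529]
```

View pics/w16.png

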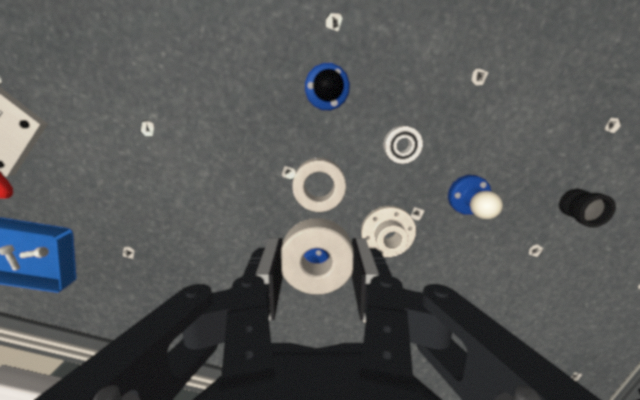

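Run:
```python
from h import *
s=np.load("pics/s16.npy",allow_pickle=True).item(); cam=wrist(s)
L=ray(cam,319.5,185,18); S=ray(cam,316.8,259,153.7-6.3+14); print(L,S,(L-S)[:2])
```

```text
[ 543.80846985 -176.24064047   18.        ] [ 544.12730264 -173.51892624  161.4       ] [-0.31883279 -2.72171423]
```

```bash
python3 -m pendant '[0,-0.25,-3,0,0,0,1, 0,-0.25,-6,0,0,0,1, 0,-0.25,-9,0,0,0,1, 0,-0.25,-11,0,0,0,1, 0,-0.25,-12.2,0,0,0,1, 0,-0.25,-12.7,0,0,0,1, 0,-0.25,-12.9,0,0,0,1, 0,-0.25,-12.95,0,0,0,1, 0,-0.25,-12.95,0,0,0,1]'
python3 - <<'E'
from h import *
s=sense(); print(s["tool_pos"],s["finger_gap"],s["ft_force"])
p,d=snapshot("wrist"); cv2.imwrite("pics/w17.png",p[:,:,::-1])
E
```

```text
t: 24.73
tool_pos: [544.4, -177.5, 25.1]
eef_rot: [0.001, 0.988, 0.157, 0.001]
ft_force: [-0.4, -0.9, -0.6]
finger_gap: 35.7
[ 544.41265405 -177.54538216   25.09026298] 35.714368312495075 [-0.37012689 -0.88025046 -0.61423382]
```

View pics/w17.png

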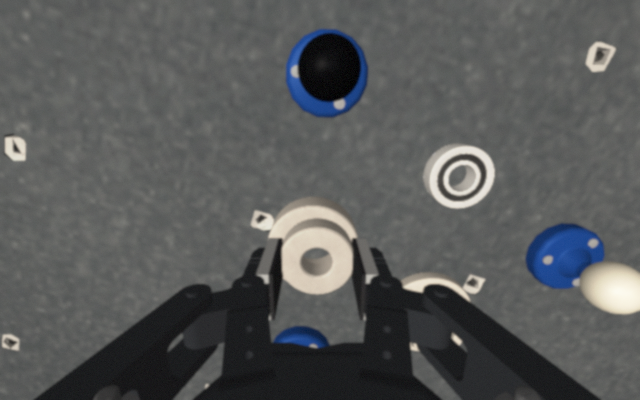

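```bash
python3 -m pendant '[0,0,0,0,0,0,1,0,0,-0.05,0,0,0,1,0,0,-0.05,0,0,0,1]'
python3 - <<'E'
from h import *
s=sense(); print(s["tool_pos"],s["finger_gap"],s["ft_force"]);cam=wrist(s)
p,d=snapshot("wrist"); p=p[:,:,::-1].copy()
for c,r,z in [((543.8,-176),26,18),((s["tool_pos"][0],s["tool_pos"][1]),19.5,32)]:
    pts=np.array([proj(cam,(c[0]+r*np.cos(a),c[1]+r*np.sin(a),z)) for a in np.linspace(0,6.28,90)])
    p=p if False else p
    cv2.polylines(p,[pts.round().astype(int)],True,(0,0,255) if r>20 else (0,160,0),1)
cv2.imwrite("pics/w18.png",cv2.resize(p[170:320,230:410],None,fx=4,fy=4,interpolation=cv2.INTER_CUBIC))
E
```

```text
t: 25.03
tool_pos: [543.9, -177.7, 24.3]
eef_rot: [0.0, 0.988, 0.157, 0.001]
ft_force: [-0.1, 0.5, 2.0]
finger_gap: 36.0
[ 543.88338228 -177.65680492   24.31685246] 35.99240850720343 [-0.13216449  0.47649235  1.97953752]
```

View pics/w18.png

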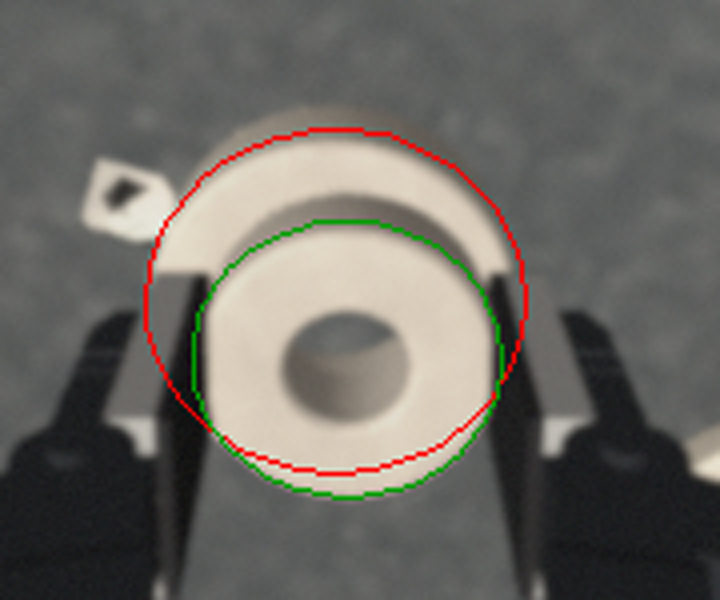

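```bash
python3 -m pendant '[0,0,0,0,0,0,-0.2, 0,0,0,0,0,0,-0.2, 0,0,0,0,0,0,-0.2, 0,0,0,0,0,0,-0.2, 0,0,0,0,0,0,-0.2, 0,0,0.7,0,0,0,-0.2, 0,0,3,0,0,0,-0.2, 0,0,7,0,0,0,-0.2, 0,0,11,0,0,0,-0.2, 0,0,14,0,0,0,-0.2, 0,0,14,0,0,0,-1, 0,0,14,0,0,0,-1, 0,0,14,0,0,0,-1, 0,0,14,0,0,0,-1]'
python3 - <<'E'
from h import *
s=sense(); print(s["tool_pos"]); np.save("pics/s19.npy",s,allow_pickle=True)
p,d=snapshot("wrist"); np.save("pics/w19d.npy",d)
cv2.imwrite("pics/c19.png",cv2.resize(p[60:300,270:510,::-1],None,fx=2.5,fy=2.5,interpolation=cv2.INTER_CUBIC))
E
```

```text
t: 26.25
tool_pos: [541.7, -176.9, 161.7]
eef_rot: [-0.001, 0.988, 0.157, -0.001]
ft_force: [-0.1, -0.0, -0.7]
finger_gap: 85.4
[ 541.74339143 -176.85389047  161.73644271]
```

View pics/c19.png

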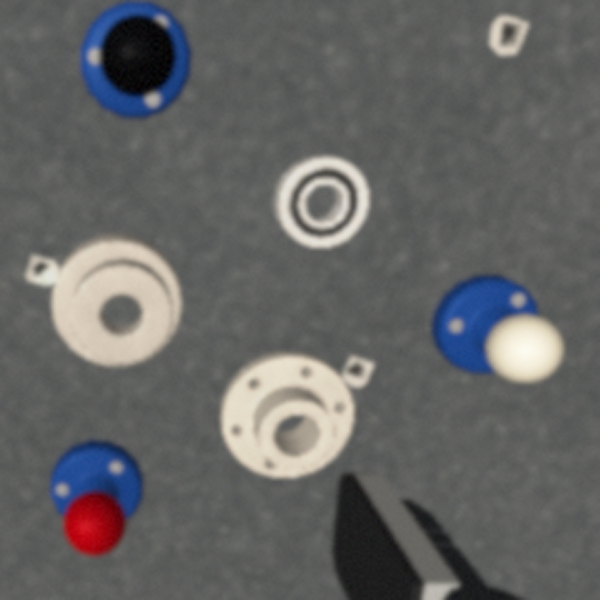

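Run:
```python
from h import *
s=np.load("pics/s19.npy",allow_pickle=True).item(); cam=wrist(s); d=np.load("pics/w19d.npy")
f=lambda x,y,z: ray(cam,270+x/2.5-.3,60+y/2.5-.3,z)[:2].round(1)
b=f(138,55,36);r=f(95,524,36);w=f(525,348,36)
L=f(116,301,18);S=f(121,313,32);B=f(323,201,11);F=f(288,416,11)
print("L",L-(b+r)/2,"S-L",S-L,"B",B-(w+b)/2,"F",F-(r+w)/2)
for x,y in [(85,310),(155,310),(120,345),(115,245),(60,300)]:
    u,v=int(270+x/2.5),int(60+y/2.5); print(x,y,dep(cam,u,v,np.median(d[v-1:v+2,u-1:u+2])).round(1))
p,_=snapshot("top"); cv2.imwrite("pics/top9.png",cv2.resize(p[100:270,180:500,::-1],None,fx=2.5,fy=2.5,interpolation=cv2.INTER_CUBIC))
```

```text
L [-0.1  -0.55] S-L [-0.4 -2.2] B [-0.1  0.6] F [-0.8  -0.45]
85 310 [ 539.7 -164.7   31. ]
155 310 [ 547.9 -189.9   30.9]
120 345 [ 530.4 -181.7   30.5]
115 245 [ 564.2 -168.6   16.5]
60 300 [ 536.6 -154.7   17.1]
```

View pics/top9.png

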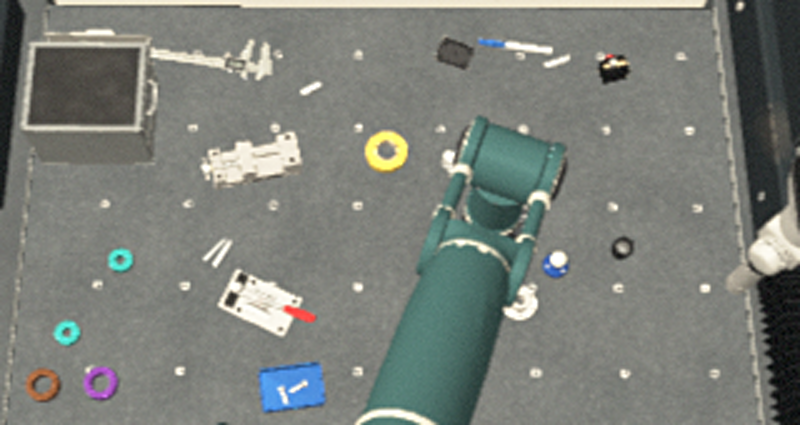

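All offsets are under 3 mm, and the small ring's top is level at about 31 mm. The robot is clear, so I'm handing in.

```bash
python3 -c "
from plant import job_done; print(job_done())"
```

```text
the job is handed in; nothing more can be done
None
```

The parts are laid out as asked, and I handed the job in at about 26 s. No verdict is reported.

The last wrist-camera check showed each part against its tolerance:

| Part | Target | Offset (x, y) | Allowed |
|---|---|---|---|
| Flange, hub up | red–white midpoint | −0.8, −0.5 mm | 12 mm |
| Bearing | white–black midpoint | −0.1, +0.6 mm | 12 mm |
| Larger ring | black–red midpoint | −0.1, −0.6 mm | 12 mm |
| Smaller ring | centre of the larger ring | −0.4, −2.2 mm | 8 mm |

- **Smaller ring:** it lies flat, with its top at about 31 mm at all three points I measured (32 mm expected).
- **Flange:** readings off its hub were up to about 3 mm from those off its disc. I trusted the disc, and both are well inside tolerance.
- **Other objects:** the arm went near none of the balls, loupe, tape roll, bracket or coloured look-alikes. In the last overhead picture, the loupe, tape roll and look-alikes appear where they were at the start. The arm hid the bracket almost completely in that view, so I could not check it there.

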